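Press a pipe sleeve home with a ratchet press

ROBOT

A 6-joint arm with a two-finger parallel gripper is mounted at the origin on the work surface. World frame = base frame: x ahead of the robot, y to its left, z up, the work surface at z = 0. Lengths are in m, angles in rad, forces in N, time in s.
With the tool pointing down it reaches from about 0.25 to 0.725 m from the base axis. Payload 4 kg.
Tool frame: the origin (TCP) lies midway between the tips of the shut fingers; the grasp point (between the pads) lies 19 mm behind it; z points along the fingers, y is the line along which they close (so a half turn about z gives the same grasp; the last joint's range is limited). The gripper opens to 85 mm and grips with 20 to 120 N. Pads are 22 mm wide; open, the fingers measure 114 mm over their backs; the gripper's body (76 mm by 85 mm) begins 54 mm behind the grasp point. The pads swing forward as they close: fully open they stand 13 mm farther back than shut.
Start: joints at [-1.166, 0.241, 0.005, 1.335, 0, 1.571], TCP at [0.197, -0.46, 0.231] pointing down, gripper open.
Joint ranges: [-2.72, 2.72], [-1.05, 1.87], [-1.09, 1.28], [-1.99, 2.15], [-1.42, 1.44], [-3.14, 3.14]. Speed limits (rad/s): [2.79, 2.79, 3.14, 3.14, 3.14, 3.14].

INTERFACE

Orientations are given as a unit quaternion [x, y, z, w].
In Python, from workcell import status, camera, get_calibration, ticket gives the robot as it stands.
- The arm moves only by the shell command python3 -m creep 'ROWS' [OPENING]. ROWS is JSON, a list of rows, each a list of 6 numbers: the shift along the world's x, y, z in cm, then the turn, a rotation vector about the world's x, y, z in degrees. A call has 1 to 8 rows; each row shifts and turns the commanded pose from where the row before left it; what a row does not reach is not made up. A row lasts 1/10 s, in which the tool goes at most 50 mm and 8.59 degrees, less where a joint would pass 70% of its speed; a pose out of reach is approached as far as the arm can. A call is refused whole if a number of a shift passes 5 or a number of a turn 8.59, either way. A call with a gripper value outside its range is refused whole. OPENING is the opening, from -1 (shut) to 1 (fully open), so that 0 is half open, set as the call begins (- or left out, the last holds). The fingers move at their own pace and stop on an object; the grip force is fixed at half the most. Time passes only in rows, so rows that do not move let the fingers close. It gives the time, the measured TCP pose, the force, the opening and the grip force at its end, in the units of the state.
- status.get_obs(): the state, without advancing time (a new reading comes with each control period).
- camera(name): name is "scene" or "side" or "wrist"; returns the picture (480x640x3 uint8, red, green, blue); there is no depth.
- get_calibration(name): a dict with "fx", "fy", "cx", "cy" (pixels), "rvec" (rotation vector, rad) and "tvec" (3), from world to camera coordinates, as OpenCV has them; the wrist camera has in their place "tool_from_camera" (4x4, takes a point from camera to tool coordinates, whose origin is the TCP and whose axes are the flange's). Camera axes: x right, y down, z forward; pixel columns grow to the right and rows downward; lengths in m; the calibration is good to about 2 mm. The wrist camera is an equidistant fisheye: a pixel r from the principal point sees the ray r / f radians off the axis. A picture is of the moment at which its call begins: read the wrist's pose just before it. get_calibration takes no time and is no camera call.
- ticket.job_done(): hands the job in; it is judged then, once.
The state is a dict: "clock": time; "joint_pos": joint angles; "joint_vel": joint speeds; "tau": joint torques, N m; "eef_pos": TCP position; "tool_rot": TCP orientation; "ft_force": force on the tool from outside, world axes, zero at the start; "ft_torque": the same for the moment, N m; "grip_width": finger opening in m; "grasp_force": force on a finger pad.
Only numpy, scipy, OpenCV 4.12 (cv2) and the standard library are available. Lean on these libraries where they do the work, as an engineer would, in place of code of your own. Each camera call takes 0.05 s, during which the arm holds its last target. There are 200 camera calls.

TASK

Use the small ratchet press on the bathroom counter to push the brass sleeve fully home against the collar of the pipe fitting. The press is set to back off: flip the direction pawl's tab on the ratchet head right over to its other side, then swing the handle back and forth by its upright grip until the sleeve is tight against the collar and the handle, held still, pushes back with about 9 N at the grip; never force it beyond 13 N. Leave the tab flipped, move the sleeve and jaw only by the handle, let go of everything, and do not disturb the mug, the soap bottle or the loose spare sleeve.

Things in the scene. Friction and masses are not known exactly. Their poses are not given: they have to be found in the camera images.
- pivot (a point): On the vertical axis of ratchet wheel and handle, 55 mm above the counter. The press is a grey steel base 190 x 260 x 12 mm screwed to the counter, its place and yaw vary. x runs from the axis along the handle to its grip, z up; y is the side to which the handle swings when its joint grows (anticlockwise from above). The ratchet wheel has 20 teeth: up to 0.35 rad of each working swing is lost before it bites.
- grip (a point): Centre of the top of the black upright round grip at the handle's end: 24 mm diameter, 56 mm tall (42 to 98 mm above the counter), 170 mm from the pivot axis. It is rigid on a flat steel bar 22 mm wide whose top is 42 mm above the counter. Same axes as pivot.
- tab_top (a point): Top centre of the direction pawl's upright steel tab, 9 mm (along the handle) x 8 mm (across), on the ratchet head between pivot and grip. Its top is 89 mm above the counter, it is free from 58 mm up, and nothing else on the head is higher than 58 mm. It turns on a vertical pin on the handle 71 mm from the pivot axis (pin to tab 38 mm), so it moves about 19 mm sideways over its throw.
- handle (a joint): Swing of the handle, rad: 0 when square to the pressing line, positive anticlockwise from above; stops at -0.6 and +0.6. The jaw travels 18 mm per rad of working swing. Grip force, moving: 4 N on the free way back, 6 N with the jaw free, 8 N while the sleeve slides; held still the friction part (up to 6 N) fades. On the collar it climbs about 0.8 N per 0.01 rad.
- selector (a joint): Direction tab, rad. -0.25 (as found): tab on the handle's -y side, the clockwise swing grips and backs the jaw off. +0.25: tab on the +y side, the anticlockwise swing grips and drives the jaw to the sleeve; the way back clicks free. A spring snaps it over its middle and it stays; about 3 to 5 N at the tab moves it. The handle may drift a little meanwhile.
- jaw_pad: The two springy black rubber pads on the jaw that push the sleeve (see pad_face; the body's origin is of no use). With the handle held still each newton at the grip is about 9.4 N from the pads on the sleeve. They give about 1 mm for 35 N and push back on the handle as it is eased off.
- pad_face (a point): Middle of the pads' pushing face, 45 mm above the counter, on the pipe's axis; its y axis points along the push, to the collar.
- sleeve: Brass sleeve, 30 mm diameter, 24 mm long, round a white pipe of 20 mm, its axis level and 45 mm above the counter, on the far side of the press from the handle. Origin at its centre; its y axis points to the collar. It slides along the pipe with 20 N friction and stays where it is left.
- sleeve_front (a point): Centre of the sleeve's end that faces the collar, 12 mm from its centre; y points to the collar.
- collar_face (a point): Centre of the collar face of the brass fitting (collar 35 mm diameter) that the sleeve must meet; y points on from the sleeve into the fitting. Pads to sleeve 4 to 24 mm and sleeve to collar 22 to 32 mm at the start.
- jaw: The steel rack and jaw of the press, sliding along the pipe; carries the pads. Not to be touched.
- mug: White ceramic mug, 76 mm wide, 95 mm high, loose bystander; origin under its centre.
- soap: White soap bottle, 56 mm wide, 150 mm high, loose bystander; origin under its centre.
- spare: Loose spare brass sleeve standing on end, 30 mm diameter, 24 mm high, bystander; origin under its centre.

How it is judged:
On the way, in this order (a step that is already met when the one before it is completed fails the run):
1. the direction tab is flipped fully over to its other side (value of joint selector above 0.2 rad), for 0.2 s.
2. the sleeve is home on the collar (within 1.5 mm) and pressed there by the jaw with more than 40 N (y of sleeve_front in the frame of collar_face above -0.0015 m and contact force between jaw_pad and sleeve above 40 N), for 0.1 s.
At the end, for the whole second after the job is handed in: The sleeve's end is within 1.5 mm of the collar face, the direction tab is still on its flipped side (joint above 0.2 rad), the handle and sleeve are at rest (y of sleeve_front in the frame of collar_face above -0.0015 m and value of joint selector above 0.2 rad and velocity of joint handle between -0.1 and 0.1 rad/s and linear speed of sleeve below 0.01 m/s); the robot touches nothing.
It fails at once if the sleeve is overpressed: more than 140 N from the jaw (contact force between jaw_pad and sleeve above 140 N).
It fails at once if the sleeve or the jaw is pushed by the robot itself (contact force between any of the arm, the fingers and sleeve above 3 N or contact force between any of the arm, the fingers and jaw above 3 N).
It fails at once if a bystander (mug, soap bottle or spare sleeve) is moved by more than 20 mm (distance of any of mug, soap, spare from where it was at the start of the episode above 0.02 m).
It also fails if it takes over 67 s, if anything falls off the work surface, if the arm or the gripper's body presses on something with over 40 N, if the wrist force passes 120 N, or if a joint passes its speed limit or range.

## Working session

There is one attempt and no reset: what is moved stays moved. The work goes in short steps, Python scripts to look and compute and a shell command to move; the robot and the scene stay as the last step left them, time stands still between calls to the robot, and variables do not carry over. Pictures are saved under pics/ and viewed, at most 10 in all, crops included, and the job is handed in when it is done.

```bash
ls; mkdir -p pics; python3 - <<'E'
from workcell import status,camera,get_calibration
import cv2
for n in("scene","side"):
    cv2.imwrite(f"pics/{n}0.png",camera(n)[:,:,::-1]); print(n,get_calibration(n))
print(get_calibration("wrist"));print(status.get_obs())
E
```

```text
pics
scene {'fx': 579.1405593715207, 'fy': 579.1405593715207, 'cx': 326.16257529239203, 'cy': 231.4326883503708, 'rvec': array([ 0.6101133 ,  2.51671615, -1.37868492]), 'tvec': array([ 0.57219957, -0.07993355,  1.59901666])}
side {'fx': 444.68521334358604, 'fy': 444.68521334358604, 'cx': 315.65672094575945, 'cy': 242.30179096298295, 'rvec': array([ 0.77290263, -2.4525733 ,  1.26828924]), 'tvec': array([0.54038228, 0.2721637 , 0.65646669])}
{'fx': 371.64829954431775, 'fy': 371.64829954431775, 'cx': 326.5661396964358, 'cy': 235.95017682760735, 'tool_from_camera': array([[-2.69550232e-04, -9.46536673e-01, -3.22596117e-01,
         8.34763259e-02],
       [ 9.99999946e-01, -1.93923100e-04, -2.66571377e-04,
         2.27033501e-03],
       [ 1.89760745e-04, -3.22596171e-01,  9.46536674e-01,
        -1.42163896e-01],
       [ 0.00000000e+00,  0.00000000e+00,  0.00000000e+00,
         1.00000000e+00]])}
{'clock': 0.1, 'joint_pos': array([-1.16603570e+00,  2.41317696e-01,  3.84747811e-03,  1.33518665e+00,
        1.41905289e-05,  1.57082661e+00]), 'joint_vel': array([-0.00132766, -0.00108315,  0.00165713,  0.00034911, -0.00125179,
       -0.00091374]), 'tau': array([-3.83704592e-04, -3.73138726e+01,  2.53009593e+01,  1.08516685e-02,
       -8.85081909e-05,  2.05609490e-05]), 'eef_pos': array([ 0.19668054, -0.45907662,  0.23050755]), 'tool_rot': array([ 9.79593527e-01,  2.00986705e-01, -1.80049744e-04, -9.12710355e-04]), 'ft_force': array([ 0.21761313, -0.31784592,  0.26558417]), 'ft_torque': array([-0.01187503, -0.00889806, -0.00960335]), 'grasp_force': 0.0, 'grip_width': 0.08538683866366055}
```

View pics/scene0.png

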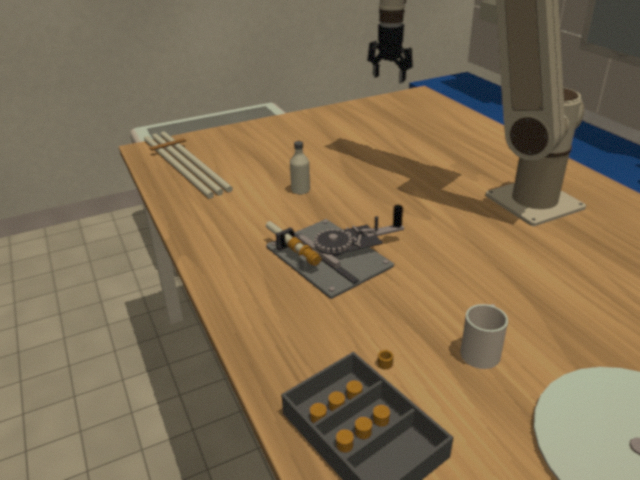

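View pics/side0.png

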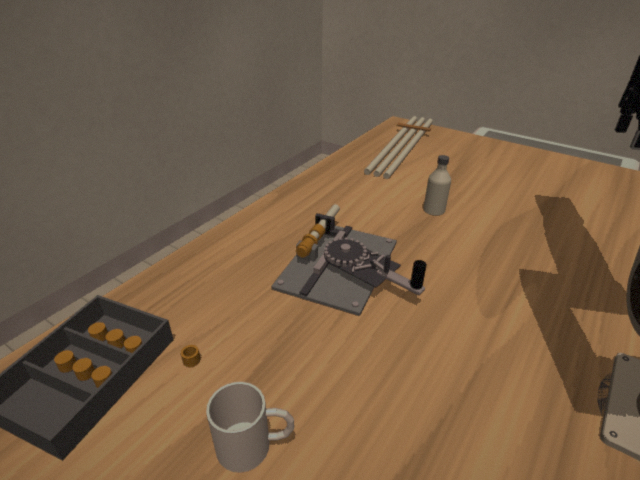

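The scene view shows the grip top at about (398,207), the tab at about (377,218) and the wheel at about (333,240). The side view has the grip top at about (420,264), the tab at about (388,253) and the wheel at about (346,250). I'll zoom in on both.

```bash
cat > h.py <<'E'
import numpy as np,cv2
from workcell import get_calibration
def ray(n,uv):
    c=get_calibration(n);R=cv2.Rodrigues(c['rvec'])[0]
    d=R.T@np.array([(uv[0]-c['cx'])/c['fx'],(uv[1]-c['cy'])/c['fy'],1]);return -R.T@c['tvec'],d/np.linalg.norm(d)
def plane(n,uv,z):
    o,d=ray(n,uv);return o+d*(z-o[2])/d[2]
def tri(a,b):
    o1,d1=ray('scene',a);o2,d2=ray('side',b)
    t=np.linalg.lstsq(np.c_[d1,-d2],o2-o1,rcond=None)[0]
    p,q=o1+t[0]*d1,o2+t[1]*d2;return (p+q)/2,np.linalg.norm(p-q)
E
python3 - <<'E'
from h import *
a=cv2.imread('pics/scene0.png')[195:295,260:410];b=cv2.imread('pics/side0.png')[195:315,270:430]
a=cv2.resize(a,(600,400),interpolation=2)[:, :]; b=cv2.resize(b,(640,480),interpolation=2)
a=cv2.copyMakeBorder(a,0,0,0,0,0)
cv2.imwrite('pics/z1.png',np.clip(a*1.6,0,255));cv2.imwrite('pics/z2.png',np.clip(b*1.6,0,255))
for nm,s,t,z in(('grip',(398,207),(420,264),.098),('tab',(377,218),(388,253),.089),('wheel',(333,240),(346,250),.055)):
    print(nm,tri(s,t),plane('scene',s,z),plane('side',t,z))
E
```

```text
grip (array([ 0.43709571, -0.0155043 ,  0.09851472]), np.float64(0.0013314549350066714)) [ 0.4361304  -0.01738289  0.098     ] [ 0.43704612 -0.01508444  0.098     ]
tab (array([ 0.50079287, -0.0101586 ,  0.09397808]), np.float64(0.008055566955461845)) [ 0.49901662 -0.01019041  0.089     ] [ 0.50545285 -0.02287143  0.089     ]
wheel (array([ 0.60514346, -0.03359587,  0.04670505]), np.float64(0.001412983419018291)) [ 0.61111358 -0.02130737  0.055     ] [ 0.59991442 -0.02488158  0.055     ][ WARN:0@0.244] global loadsave.cpp:1063 imwrite_ Unsupported depth image for selected encoder is fallbacked to CV_8U.
```

View pics/z1.png

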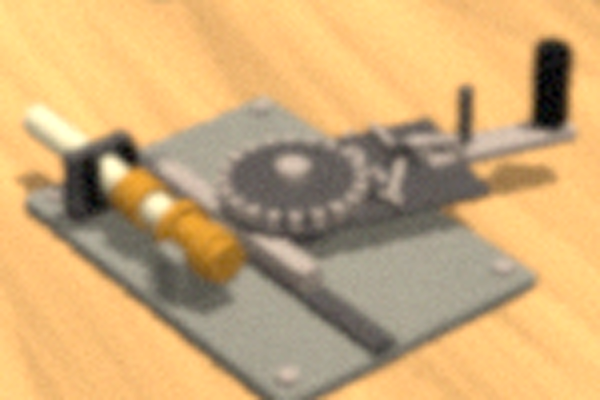

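View pics/z2.png

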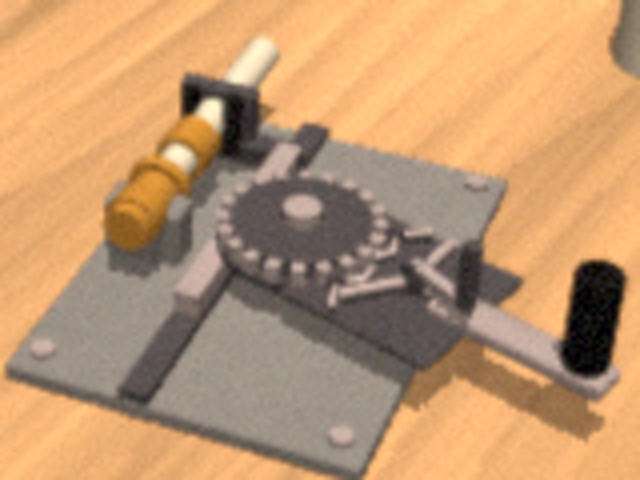

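z1 shows the grip top at (553,46), the tab top at (465,89) and the hub top at (293,158). z2 shows the grip top at (602,268), the tab top at (470,243) and the hub top at (303,200). The collar and flange are near z1 (170,220), with the sleeve at (135,185) beside the black jaw. The jaw pushes toward the lower right in z1.

```bash
python3 - <<'E'
from h import *
S=lambda u,v:(260+u/4,195+v/4)
D=lambda u,v:(270+u/4,195+v/4)
P={}
for nm,s,t,z in(('grip',S(553,46),D(602,268),.098),('tab',S(465,89),D(470,243),.089),('hub',S(293,158),D(303,200),.06)):
    p,e=tri(s,t);P[nm]=p;print(nm,p.round(4),round(e,4),plane('scene',s,z).round(4),plane('side',t,z).round(4))
# base corners (top z=.012)
for nm,im,uv in(('s',S,[(262,98),(30,200),(285,392),(535,282)]),('d',D,[(505,183),(8,368),(362,472),(300,135)])):
    for q in uv: print(nm,plane('scene' if nm=='s' else 'side',im(*q),.012).round(4))
d=P['grip']-P['hub'];print(np.linalg.norm(d[:2]),np.degrees(np.arctan2(d[1],d[0])));d=P['grip']-P['tab'];print(np.linalg.norm(d[:2]))
E
```

```text
grip [ 0.4371 -0.0156  0.1014] 0.0015 [ 0.4343 -0.0191  0.098 ] [ 0.4388 -0.0211  0.098 ]
tab [ 0.5008 -0.0111  0.0914] 0.0005 [ 0.4988 -0.014   0.089 ] [ 0.5022 -0.0145  0.089 ]
hub [ 0.6049 -0.0316  0.0622] 0.0007 [ 0.6032 -0.0352  0.06  ] [ 0.6062 -0.0336  0.06  ]
s [ 0.5547 -0.1744  0.012 ]
s [ 0.7339 -0.1351  0.012 ]
s [0.6808 0.1044 0.012 ]
s [0.5066 0.0823 0.012 ]
d [ 0.5535 -0.1728  0.012 ]
d [0.6847 0.1161 0.012 ]
d [0.5024 0.078  0.012 ]
d [ 0.6764 -0.1474  0.012 ]
0.16861325921737305 174.5608072135749
0.06386090984381179
```

```bash
python3 -m creep '[[2.5,4,0,0,0,-2],[2.5,4,0,0,0,-2],[2.5,4,0,0,0,-2],[2.5,4,0,0,0,-2],[2.5,4,0,0,0,-2],[2.5,4,0,0,0,-2],[2.5,4,0,0,0,-2],[2.5,4,0,0,0,-2]]' -1; python3 -m creep '[[2.5,4,0,0,0,-2],[2.5,4,0,0,0,-2],[2.5,4,0,0,0,-2],[2.8,3.7,0,0,0,-2],[0,0,-4,0,0,0],[0,0,0,0,0,0],[0,0,0,0,0,0]]'
python3 - <<'E'
from workcell import status,camera
import cv2
o=status.get_obs();print(o)
cv2.imwrite('pics/w1.png',camera('wrist')[:,:,::-1])
E
```

```text
clock: 0.9
eef_pos: [0.3973, -0.1378, 0.2311]
tool_rot: [0.998, 0.062, -0.0, 0.0]
ft_force: [-0.3, -0.5, 0.1]
grip_width: 0.0
grasp_force: 0.0
clock: 1.6
eef_pos: [0.4986, 0.0046, 0.1905]
tool_rot: [1.0, 0.002, -0.002, -0.005]
ft_force: [-0.7, -0.4, 0.6]
grip_width: 0.0001
grasp_force: 0.0
{'clock': 1.6, 'joint_pos': array([ 2.97465502e-03,  2.62760715e-01, -7.36968511e-02,  1.23830951e+00,
        1.01951833e-02,  3.14064643e+00]), 'joint_vel': array([-0.01483092, -0.03268192,  0.04381396,  0.00149854,  0.00077431,
       -0.00098157]), 'tau': array([ 4.10435144e-01, -3.61091566e+01,  2.35182846e+01, -2.70968227e-02,
        5.08239947e-02, -2.36660635e-04]), 'eef_pos': array([0.49860935, 0.00457739, 0.19051976]), 'tool_rot': array([ 0.99998313,  0.00195029, -0.00199051, -0.00509554]), 'ft_force': array([-0.74063835, -0.35945714,  0.64331452]), 'ft_torque': array([ 0.01836647, -0.03778042,  0.01437383]), 'grasp_force': 0.0, 'grip_width': 7.71956192028291e-05}
```

View pics/w1.png

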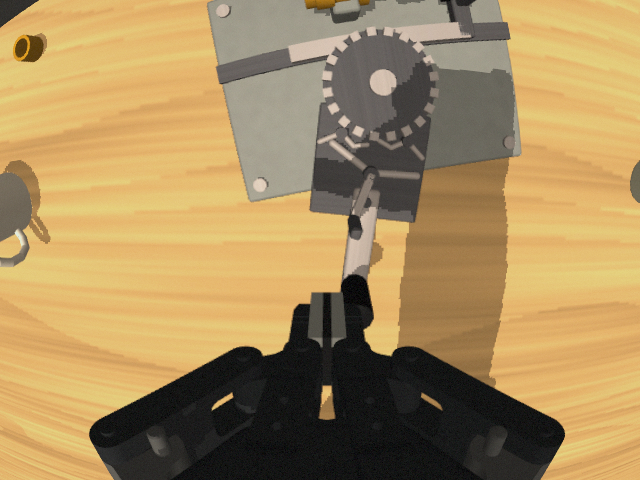

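The wrist view shows the grip top near (355,283), the tab top near (354,228) and the hub at (383,82), so the tab is on the +y side as expected. Joint 6 is at its limit, so I'll turn the tool back 15°. First I'll check the points from this view.

```bash
cat >> h.py <<'E'
from scipy.spatial.transform import Rotation as Ro
def wplane(uv,z,pos,q):
    c=get_calibration('wrist');T=c['tool_from_camera']
    d=np.array([uv[0]-c['cx'],uv[1]-c['cy']]);r=np.linalg.norm(d);th=r/c['fx']
    v=np.r_[d/r*np.sin(th),np.cos(th)];R=Ro.from_quat(q).as_matrix()
    v=R@(T[:3,:3]@v);o=R@T[:3,3]+pos;return o+v*(z-o[2])/v[2]
E
python3 - <<'E'
from h import *
p=[0.49860935, 0.00457739, 0.19051976];q=[ 0.99998313,  0.00195029, -0.00199051, -0.00509554]
for n,uv,z in(('grip',(355,283),.098),('tabtop',(354,231),.089),('hub',(383,82),.06),('pin',(371,172),.055)):print(n,wplane(uv,z,p,q).round(4))
E
python3 -m creep '[[0,0.5,0,0,0,7.5],[0,0.8,0,0,0,7.5],[0,0,-4,0,0,0],[0,0,-4,0,0,0],[0,0,-4,0,0,0],[0,0,0,0,0,0],[0,0,0,0,0,0]]'
```

```text
grip [ 0.4678 -0.0165  0.098 ]
tabtop [ 0.5032 -0.0152  0.089 ]
hub [ 0.6068 -0.0361  0.06  ]
pin [ 0.539  -0.0293  0.055 ]
clock: 2.35
eef_pos: [0.5006, 0.017, 0.0729]
tool_rot: [0.991, 0.132, -0.0, -0.005]
ft_force: [0.1, -0.6, 0.1]
grip_width: 0.0
grasp_force: 0.0
```

```bash
python3 -m creep '[[0,-0.5,-0.3,0,0,0],[0,-0.5,0,0,0,0],[-0.1,-0.5,0,0,0,0],[-0.1,-0.4,0,0,0,0]]';python3 -m creep '[[0,-0.4,0,0,0,0],[-0.1,-0.4,0,0,0,0]]';python3 -m creep '[[0,-0.4,0,0,0,0],[0,0,0,0,0,0]]'
```

```text
clock: 2.75
eef_pos: [0.4989, -0.0017, 0.0696]
tool_rot: [0.991, 0.132, 0.001, -0.005]
ft_force: [-0.3, 0.8, 1.3]
grip_width: -0.0
grasp_force: 0.5
clock: 2.95
eef_pos: [0.4969, -0.01, 0.0684]
tool_rot: [0.991, 0.132, -0.001, -0.005]
ft_force: [1.0, 1.0, 1.1]
grip_width: -0.0004
grasp_force: 0.0
clock: 3.15
eef_pos: [0.4968, -0.014, 0.0681]
tool_rot: [0.991, 0.132, -0.001, -0.005]
ft_force: [0.6, -0.1, 1.1]
grip_width: 0.0
grasp_force: 0.0
```

```bash
python3 -m creep '[[0,-0.4,0,0,0,0],[0,0,0,0,0,0]]';python3 -m creep '[[0,0,0,0,0,0]]'; python3 - <<'E'
from h import *
from workcell import camera
a=camera('scene')[195:295,260:410,::-1];b=camera('side')[205:295,320:440,::-1]
f=lambda i,s:cv2.resize(i,None,fx=s,fy=s,interpolation=2)
a=f(a,4);b=f(b,4.4444)[:400]
a=cv2.resize(a,(480,320));b=cv2.resize(b,(427,320))[:, :320]
cv2.imwrite('pics/c1.png',np.clip(np.hstack([a,b])*1.6,0,255).astype('uint8'))
E
```

```text
clock: 3.35
eef_pos: [0.4968, -0.0165, 0.0682]
tool_rot: [0.991, 0.133, -0.001, -0.006]
ft_force: [-1.0, 3.5, -0.2]
grip_width: -0.0002
grasp_force: 2.0
clock: 3.45
eef_pos: [0.4968, -0.0166, 0.0682]
tool_rot: [0.991, 0.133, -0.001, -0.006]
ft_force: [0.3, 4.7, -0.2]
grip_width: 0.0001
grasp_force: 2.2
```

View pics/c1.png

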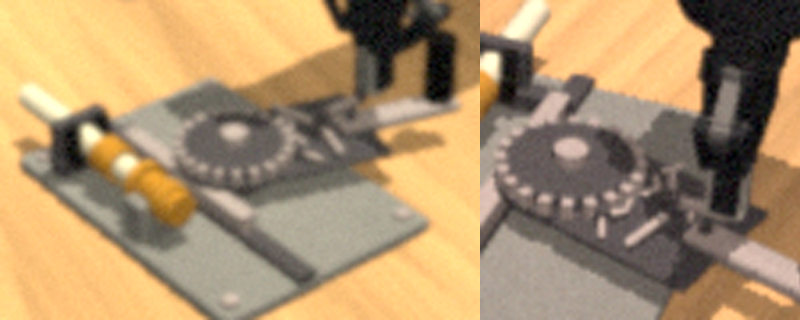

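The pawl linkage has changed shape and the finger now presses on the stop with 4.7 N, but the tab itself is hidden. I'll retreat and check from above.

```bash
python3 -m creep '[[0,1.5,0,0,0,0],[0,0,4,0,0,0],[0,0,4,0,0,0],[0,0,4,0,0,0],[-2,0,3,0,0,0],[0,0,0,0,0,0],[0,0,0,0,0,0]]' 0.1; python3 - <<'E'
from h import *
from workcell import camera,status
o=status.get_obs();i=camera('wrist')[:,:,::-1];print(list(o['eef_pos']),list(o['tool_rot']))
cv2.imwrite('pics/w2.png',i)
cv2.imwrite('pics/w2c.png',cv2.resize(i[:330,160:600],(800,600)))
E
```

```text
clock: 4.25
eef_pos: [0.4774, -0.0031, 0.2191]
tool_rot: [0.991, 0.132, 0.0, -0.004]
ft_force: [1.0, 0.4, -0.5]
grip_width: 0.047
grasp_force: 0.0
[np.float64(0.4773636426769666), np.float64(-0.0030789883115855156), np.float64(0.21905129104432103)] [np.float64(0.9911990903571755), np.float64(0.13231472955462667), np.float64(0.0003857938455143115), np.float64(-0.004126352033297846)]
```

View pics/w2c.png

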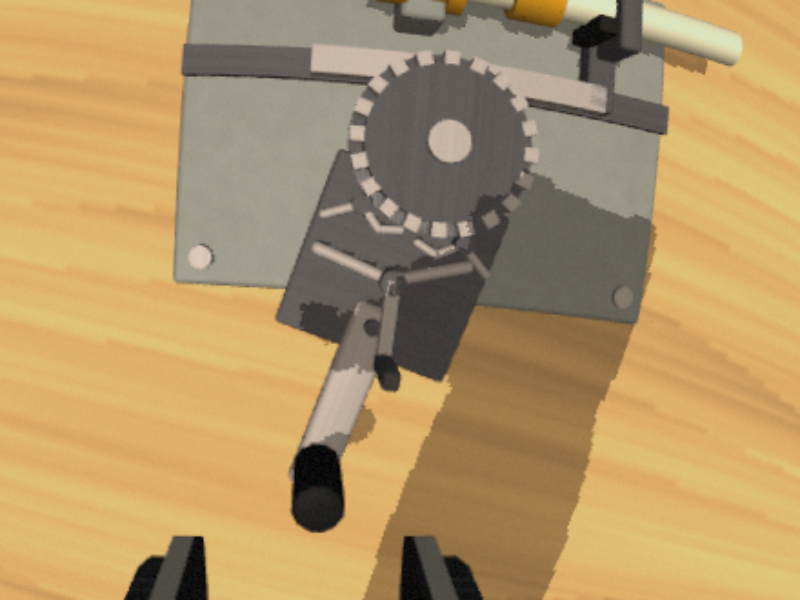

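The tab has snapped to the -y side of the handle (crop about (390,380)). The grip top is at crop (318,508). The sleeve spans crop x 508–565, the collar face is near 465 and the pads near 578.

```bash
python3 - <<'E'
from h import *
p=[0.47736,-0.00308,0.21905];q=[0.9911990903571755,0.13231472955462667,0.0003857938455143115,-0.004126352]
f=lambda u,v:(160+u*.55,v*.55)
P={}
for n,uv,z in(('grip',(318,508),.098),('tab',(390,382),.089),('hub',(450,141),.06),('col',(465,3),.055),('sl1',(508,6),.055),('sl2',(567,14),.055),('pad',(576,40),.05),('cornA',(175,282),.012),('cornB',(636,323),.012)):
    P[n]=wplane(f(*uv),z,p,q);print(n,P[n].round(4))
d=P['grip']-P['hub'];e=P['cornA']-P['cornB'];print(np.hypot(*d[:2]),np.degrees(np.arctan2(d[1],d[0])),np.hypot(*e[:2]),np.degrees(np.arctan2(e[1],e[0])))
E
```

```text
grip [ 0.4392 -0.0214  0.098 ]
tab [ 0.4989 -0.0361  0.089 ]
hub [ 0.6061 -0.0362  0.06  ]
col [ 0.6736 -0.0266  0.055 ]
sl1 [ 0.6797 -0.0461  0.055 ]
sl2 [ 0.6874 -0.0743  0.055 ]
pad [ 0.6782 -0.0833  0.05  ]
cornA [0.5045 0.0731 0.012 ]
cornB [ 0.5547 -0.1775  0.012 ]
0.16754107805318605 174.93636170964143 0.2555878525404083 101.32825797891289
```

```bash
python3 -m creep '[[-2,-0.9,-3,0,0,0],[-1.9,-0.8,-3,0,0,0],[0,0,-4,0,0,0],[0,0,-4,0,0,0],[0,0,-2.5,0,0,0],[0,0,0,0,0,0],[0,0,0,0,0,0]]' 0.1
python3 -m creep '[[0,0,0,0,0,0],[0,0,0,0,0,0]]' -0.36
python3 - <<'E'
import numpy as np
c=np.array([.606,-.036])
for t in [-.287]+list(np.arange(-.55,.56,.1375)):
    a=np.radians(191.3)+t;p=c+.169*np.array([np.cos(a),np.sin(a)]);print(round(t,3),(p*100).round(2))
E
```

```text
clock: 5.0
eef_pos: [0.4371, -0.0195, 0.0524]
tool_rot: [0.991, 0.132, -0.002, -0.005]
ft_force: [-0.4, 0.8, 0.3]
grip_width: 0.0469
grasp_force: 0.0
clock: 5.2
eef_pos: [0.4394, -0.0195, 0.0547]
tool_rot: [0.991, 0.133, 0.001, -0.005]
ft_force: [-0.2, -0.5, 0.2]
grip_width: 0.0276
grasp_force: 0.0
-0.287 [43.77 -2.08]
-0.55 [44.74  2.24]
-0.413 [4.409e+01 1.000e-02]
-0.275 [43.75 -2.29]
-0.138 [43.73 -4.61]
0.0 [44.03 -6.91]
0.137 [44.64 -9.15]
0.275 [ 45.55 -11.29]
0.413 [ 46.75 -13.28]
0.55 [ 48.2  -15.09]
```

```bash
python3 -m creep '[[0,-1.3,0,0,0,0],[0,-1.3,0,0,0,0],[0.1,-1.2,0,0,0,0],[0.2,-1.2,0,0,0,0],[0.3,-1.1,0,0,0,0],[0.3,-1.1,0,0,0,0]]'; python3 -m creep '[[0.4,-1.1,0,0,0,0],[0.5,-1,0,0,0,0],[0.6,-1,0,0,0,0],[0.6,-1,0,0,0,0],[0.7,-1,0,0,0,0]]';  python3 -m creep '[[0.8,-0.9,0,0,0,0],[0,0,0,0,0,0],[0,0,0,0,0,0]]'
```

```text
clock: 5.8
eef_pos: [0.4447, -0.0902, 0.0536]
tool_rot: [0.991, 0.133, -0.002, -0.007]
ft_force: [-4.8, 4.8, 1.8]
grip_width: 0.0273
grasp_force: 3.1
clock: 6.3
eef_pos: [0.4725, -0.1411, 0.0533]
tool_rot: [0.991, 0.133, -0.003, -0.007]
ft_force: [-4.8, 4.2, 1.2]
grip_width: 0.0273
grasp_force: 2.9
clock: 6.6
eef_pos: [0.4837, -0.1519, 0.0542]
tool_rot: [0.991, 0.132, 0.0, -0.005]
ft_force: [-0.1, 0.2, 0.3]
grip_width: 0.0277
grasp_force: 0.0
```

```bash
python3 -m creep '[[-1.5,1.9,0,0,0,0],[-1.3,2,0,0,0,0],[-1.1,2.1,0,0,0,0],[-0.7,2.3,0,0,0,0],[-0.4,2.3,0,0,0,0],[0,2.3,0,0,0,0]]'; python3 -m creep '[[0.2,2,0,0,0,0],[0.6,2,0,0,0,0],[0.4,0.7,0,0,0,0],[0,0,0,0,0,0],[0,0,0,0,0,0]]'
```

```text
clock: 7.2
eef_pos: [0.4323, -0.0231, 0.054]
tool_rot: [0.991, 0.132, -0.001, -0.003]
ft_force: [0.0, -4.9, 0.7]
grip_width: 0.0276
grasp_force: 2.2
clock: 7.7
eef_pos: [0.4451, 0.0245, 0.0536]
tool_rot: [0.991, 0.133, -0.0, -0.005]
ft_force: [-0.3, -0.0, 0.2]
grip_width: 0.0271
grasp_force: 0.0
```

```bash
python3 -m creep '[[-0.3,-1.2,0,0,0,0],[-0.2,-1.2,0,0,0,0],[-0.2,-1.2,0,0,0,0],[-0.1,-1.2,0,0,0,0],[0,-1.2,0,0,0,0],[0,-1.2,0,0,0,0],[0.1,-1.2,0,0,0,0]]'; python3 -m creep '[[0.2,-1.2,0,0,0,0],[0.3,-1.1,0,0,0,0],[0.3,-1.1,0,0,0,0]]';  python3 -m creep '[[0.4,-1.1,0,0,0,0],[0.5,-1,0,0,0,0],[0,0,0,0,0,0]]'
```

```text
clock: 8.4
eef_pos: [0.4334, -0.0585, 0.0521]
tool_rot: [0.991, 0.133, -0.004, -0.008]
ft_force: [-5.8, 6.1, 1.4]
grip_width: 0.0275
grasp_force: 3.8
clock: 8.7
eef_pos: [0.4407, -0.0919, 0.0517]
tool_rot: [0.991, 0.133, -0.005, -0.009]
ft_force: [-6.4, 6.9, 1.0]
grip_width: 0.0275
grasp_force: 4.2
clock: 9.0
eef_pos: [0.4527, -0.115, 0.0523]
tool_rot: [0.991, 0.131, -0.003, -0.006]
ft_force: [-1.4, 2.2, -0.5]
grip_width: 0.0273
grasp_force: 1.0
```

```bash
python3 -m creep '[[0,0,0,0,0,0],[0,0,0,0,0,0]]'
```

```text
clock: 9.2
eef_pos: [0.4546, -0.1145, 0.0533]
tool_rot: [0.991, 0.132, -0.001, -0.005]
ft_force: [-1.2, 1.7, 0.2]
grip_width: 0.0277
grasp_force: 0.8
```

```bash
python3 -m creep '[[0.4,-0.7,0,0,0,0],[0.4,-0.6,0,0,0,0],[0,0,0,0,0,0],[0,0,0,0,0,0]]'; python3 -m creep '[[0.5,-0.7,0,0,0,0],[0.5,-0.6,0,0,0,0],[0,0,0,0,0,0],[0,0,0,0,0,0]]'
python3 - <<'E'
from h import *
from workcell import camera,status
o=status.get_obs();print(list(o['eef_pos'].round(5)),list(o['tool_rot'].round(5)))
a=cv2.resize(camera('scene')[225:275,260:340,::-1],(640,400),interpolation=2)
w=camera('wrist')[:,:,::-1];cv2.imwrite('pics/w3.png',w)
cv2.imwrite('pics/c3.png',np.clip(a*1.6,0,255).astype('uint8'))
E
```

```text
clock: 9.6
eef_pos: [0.4622, -0.1269, 0.0531]
tool_rot: [0.991, 0.133, -0.001, -0.006]
ft_force: [-3.4, 4.2, -0.7]
grip_width: 0.0273
grasp_force: 2.0
clock: 10.0
eef_pos: [0.4729, -0.1403, 0.0532]
tool_rot: [0.991, 0.133, -0.001, -0.005]
ft_force: [-2.4, 3.6, -2.2]
grip_width: 0.0276
grasp_force: 1.6
[np.float64(0.47287), np.float64(-0.14026), np.float64(0.05317)] [np.float64(0.99116), np.float64(0.13254), np.float64(-0.00074), np.float64(-0.00506)]
```

View pics/c3.png

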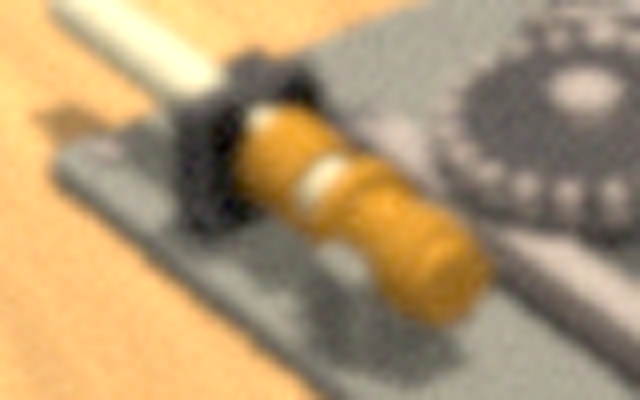

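The sleeve has moved, and about 9 mm of white pipe is still visible before the collar (crop about (322,180)). Another stroke is needed.

```bash
python3 -m creep '[[-0.8,1,0,0,0,0],[-1.2,1.8,0,0,0,0],[-0.9,2,0,0,0,0],[-0.5,2.2,0,0,0,0],[-0.3,2.3,0,0,0,0],[0,2.3,0,0,0,0],[0.2,2,0,0,0,0],[0.4,2,0,0,0,0]]'; python3 -m creep '[[0.4,0.9,0,0,0,0],[0,0,0,0,0,0],[0,0,0,0,0,0]]'
```

```text
clock: 10.9
eef_pos: [0.4425, 0.0148, 0.0541]
tool_rot: [0.991, 0.132, 0.0, -0.003]
ft_force: [-0.3, -4.7, 0.6]
grip_width: 0.0273
grasp_force: 2.2
clock: 11.2
eef_pos: [0.4466, 0.0247, 0.0537]
tool_rot: [0.991, 0.133, 0.0, -0.005]
ft_force: [0.4, -0.2, -0.5]
grip_width: 0.0274
grasp_force: 0.0
```

```bash
python3 -m creep '[[-0.3,-1.1,0,0,0,0],[-0.2,-1.1,0,0,0,0],[-0.2,-1.1,0,0,0,0],[-0.1,-1.1,0,0,0,0],[0,-1.1,0,0,0,0]]'; python3 -m creep '[[0,-0.6,0,0,0,0],[0,-0.6,0,0,0,0],[0,0,0,0,0,0],[0,0,0,0,0,0]]'
```

```text
clock: 11.7
eef_pos: [0.4336, -0.0286, 0.0526]
tool_rot: [0.991, 0.133, -0.004, -0.009]
ft_force: [-7.3, 8.3, 3.3]
grip_width: 0.0274
grasp_force: 5.3
clock: 12.1
eef_pos: [0.4344, -0.0418, 0.0523]
tool_rot: [0.991, 0.132, -0.003, -0.007]
ft_force: [-4.6, 5.1, 0.9]
grip_width: 0.0276
grasp_force: 2.9
```

```bash
python3 -m creep '[[0,0,0,0,0,0],[0,0,0,0,0,0],[0,0,0,0,0,0]]'; python3 -m creep '[[0.1,-0.5,0,0,0,0],[0,0,0,0,0,0],[0,0,0,0,0,0],[0,0,0,0,0,0]]';python3 -m creep '[[0.1,-0.5,0,0,0,0],[0,0,0,0,0,0],[0,0,0,0,0,0],[0,0,0,0,0,0]]'
```

```text
clock: 12.4
eef_pos: [0.4344, -0.0418, 0.0523]
tool_rot: [0.991, 0.132, -0.004, -0.007]
ft_force: [-5.2, 4.3, 0.5]
grip_width: 0.0276
grasp_force: 2.8
clock: 12.8
eef_pos: [0.4348, -0.0464, 0.0521]
tool_rot: [0.991, 0.132, -0.004, -0.008]
ft_force: [-5.2, 5.2, 1.7]
grip_width: 0.027
grasp_force: 3.4
clock: 13.2
eef_pos: [0.4357, -0.0514, 0.052]
tool_rot: [0.991, 0.132, -0.004, -0.008]
ft_force: [-4.8, 5.6, 0.7]
grip_width: 0.0275
grasp_force: 3.3
```

```bash
python3 -m creep '[[0.15,-0.5,0,0,0,0],[0.15,-0.5,0,0,0,0],[0,0,0,0,0,0],[0,0,0,0,0,0]]';python3 -m creep '[[0,0,0,0,0,0],[0,0,0,0,0,0],[0,0,0,0,0,0],[0,0,0,0,0,0]]'
```

```text
clock: 13.6
eef_pos: [0.4389, -0.0616, 0.0519]
tool_rot: [0.991, 0.132, -0.004, -0.008]
ft_force: [-5.1, 4.8, -0.3]
grip_width: 0.0271
grasp_force: 2.9
clock: 14.0
eef_pos: [0.4389, -0.0616, 0.0519]
tool_rot: [0.991, 0.132, -0.004, -0.007]
ft_force: [-5.2, 4.2, -0.9]
grip_width: 0.0273
grasp_force: 2.8
```

```bash
python3 -m creep '[[0.2,-0.5,0,0,0,0],[0.2,-0.5,0,0,0,0],[0,0,0,0,0,0],[0,0,0,0,0,0],[0,0,0,0,0,0],[0,0,0,0,0,0]]'
```

```text
clock: 14.6
eef_pos: [0.4431, -0.0717, 0.052]
tool_rot: [0.991, 0.132, -0.004, -0.007]
ft_force: [-4.8, 4.8, -1.7]
grip_width: 0.0273
grasp_force: 2.6
```

```bash
python3 -m creep '[[0.4,-0.5,0,0,0,0],[0.3,-0.5,0,0,0,0],[0,0,0,0,0,0],[0,0,0,0,0,0],[0,0,0,0,0,0],[0,0,0,0,0,0]]'
```

```text
clock: 15.2
eef_pos: [0.4505, -0.0818, 0.052]
tool_rot: [0.991, 0.132, -0.003, -0.007]
ft_force: [-4.1, 3.9, -1.6]
grip_width: 0.0272
grasp_force: 2.4
```

```bash
python3 -m creep '[[0.4,-0.5,0,0,0,0],[0.3,-0.5,0,0,0,0],[0,0,0,0,0,0],[0,0,0,0,0,0],[0,0,0,0,0,0],[0,0,0,0,0,0]]'
python3 - <<'E'
from h import *
from workcell import camera
a=cv2.resize(camera('scene')[225:275,260:340,::-1],(480,300),interpolation=2)
cv2.imwrite('pics/c4.png',np.clip(a*1.6,0,255).astype('uint8'))
E
```

```text
clock: 15.8
eef_pos: [0.4579, -0.0918, 0.0522]
tool_rot: [0.991, 0.132, -0.003, -0.007]
ft_force: [-3.2, 3.3, -1.3]
grip_width: 0.0271
grasp_force: 2.2
```

View pics/c4.png

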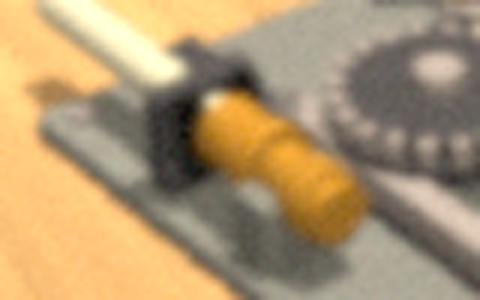

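The visible gap is almost closed. I've drifted about 10 mm inside the grip arc, so I'll re-centre radially before pressing on.

```bash
python3 -m creep '[[-0.4,-0.14,0,0,0,0],[-0.4,-0.14,0,0,0,0],[0,0,0,0,0,0],[0,0,0,0,0,0]]'
```

```text
clock: 16.25
eef_pos: [0.4523, -0.0937, 0.0531]
tool_rot: [0.991, 0.132, -0.0, -0.008]
ft_force: [0.0, 7.4, 0.5]
grip_width: 0.0276
grasp_force: 3.5
```

```bash
python3 -m creep '[[0.1,-0.3,0,0,0,0],[0,0,0,0,0,0],[0,0,0,0,0,0],[0,0,0,0,0,0]]'; python3 -m creep '[[0.1,-0.3,0,0,0,0],[0,0,0,0,0,0],[0,0,0,0,0,0],[0,0,0,0,0,0]]'
```

```text
clock: 16.65
eef_pos: [0.4533, -0.0969, 0.0531]
tool_rot: [0.991, 0.132, -0.001, -0.008]
ft_force: [0.3, 6.6, 0.3]
grip_width: 0.0277
grasp_force: 3.2
clock: 17.05
eef_pos: [0.4543, -0.1, 0.0531]
tool_rot: [0.991, 0.132, -0.001, -0.008]
ft_force: [-0.8, 7.0, 0.3]
grip_width: 0.0275
grasp_force: 3.2
```

```bash
python3 -m creep '[[0.1,-0.3,0,0,0,0],[0,0,0,0,0,0],[0,0,0,0,0,0],[0,0,0,0,0,0]]'; python3 -m creep '[[0,0,0,0,0,0],[0,0,0,0,0,0],[0,0,0,0,0,0],[0,0,0,0,0,0],[0,0,0,0,0,0],[0,0,0,0,0,0]]'
```

```text
clock: 17.45
eef_pos: [0.4552, -0.1029, 0.0531]
tool_rot: [0.991, 0.132, -0.001, -0.008]
ft_force: [0.3, 7.5, 0.8]
grip_width: 0.0272
grasp_force: 3.2
clock: 18.05
eef_pos: [0.4553, -0.1029, 0.0531]
tool_rot: [0.991, 0.132, -0.001, -0.008]
ft_force: [0.1, 6.9, 0.1]
grip_width: 0.0273
grasp_force: 3.2
```

```bash
python3 -m creep '[[0.15,-0.3,0,0,0,0],[0,0,0,0,0,0],[0,0,0,0,0,0],[0,0,0,0,0,0]]'; python3 -m creep '[[0,0,0,0,0,0],[0,0,0,0,0,0],[0,0,0,0,0,0],[0,0,0,0,0,0],[0,0,0,0,0,0],[0,0,0,0,0,0]]'
```

```text
clock: 18.45
eef_pos: [0.4564, -0.106, 0.053]
tool_rot: [0.991, 0.132, -0.001, -0.008]
ft_force: [-0.6, 6.0, 0.2]
grip_width: 0.0275
grasp_force: 3.2
clock: 19.05
eef_pos: [0.4563, -0.106, 0.053]
tool_rot: [0.991, 0.132, -0.001, -0.008]
ft_force: [-0.1, 6.2, 1.4]
grip_width: 0.0275
grasp_force: 3.2
```

```bash
python3 -m creep '[[0.2,-0.4,0,0,0,0],[0.1,-0.2,0,0,0,0],[0,0,0,0,0,0],[0,0,0,0,0,0],[0,0,0,0,0,0],[0,0,0,0,0,0]]'; python3 -m creep '[[0,0,0,0,0,0],[0,0,0,0,0,0]]'
```

```text
clock: 19.65
eef_pos: [0.4588, -0.1121, 0.053]
tool_rot: [0.991, 0.132, -0.001, -0.007]
ft_force: [-1.6, 5.1, 2.0]
grip_width: 0.0276
grasp_force: 3.1
clock: 19.85
eef_pos: [0.4588, -0.1121, 0.053]
tool_rot: [0.991, 0.132, -0.001, -0.007]
ft_force: [-1.8, 5.0, 2.2]
grip_width: 0.0274
grasp_force: 3.1
```

```bash
python3 -m creep '[[0.2,-0.3,0,0,0,0],[0.2,-0.3,0,0,0,0],[0,0,0,0,0,0],[0,0,0,0,0,0],[0,0,0,0,0,0],[0,0,0,0,0,0]]'; python3 -m creep '[[0,0,0,0,0,0],[0,0,0,0,0,0]]'
```

```text
clock: 20.45
eef_pos: [0.4619, -0.1185, 0.0529]
tool_rot: [0.991, 0.132, -0.002, -0.007]
ft_force: [-3.7, 4.4, 3.5]
grip_width: 0.0272
grasp_force: 2.7
clock: 20.65
eef_pos: [0.4618, -0.1185, 0.0529]
tool_rot: [0.991, 0.132, -0.002, -0.007]
ft_force: [-4.0, 4.4, 2.5]
grip_width: 0.0273
grasp_force: 2.7
```

```bash
python3 -m creep '[[0.25,-0.4,0,0,0,0],[0.25,-0.4,0,0,0,0],[0,0,0,0,0,0],[0,0,0,0,0,0],[0,0,0,0,0,0],[0,0,0,0,0,0]]'
```

```text
clock: 21.25
eef_pos: [0.4663, -0.1264, 0.0526]
tool_rot: [0.991, 0.132, -0.003, -0.007]
ft_force: [-3.8, 4.9, 2.3]
grip_width: 0.0278
grasp_force: 2.8
```

```bash
python3 -m creep '[[0.3,-0.4,0,0,0,0],[0.3,-0.4,0,0,0,0],[0,0,0,0,0,0],[0,0,0,0,0,0],[0,0,0,0,0,0],[0,0,0,0,0,0]]'; python3 - <<'E'
from h import *
from workcell import camera
A=camera('scene');B=camera('side')
a=cv2.resize(A[225:275,260:340,::-1],(480,300),interpolation=2);b=cv2.resize(B[200:265,285:355,::-1],(323,300),interpolation=2)
cv2.imwrite('pics/c5.png',np.clip(np.hstack([a,b[:, :320]])*1.6,0,255).astype('uint8'))
E
```

```text
clock: 21.85
eef_pos: [0.4714, -0.1337, 0.0522]
tool_rot: [0.991, 0.132, -0.004, -0.008]
ft_force: [-6.2, 5.5, 1.8]
grip_width: 0.0274
grasp_force: 3.6
```

View pics/c5.png

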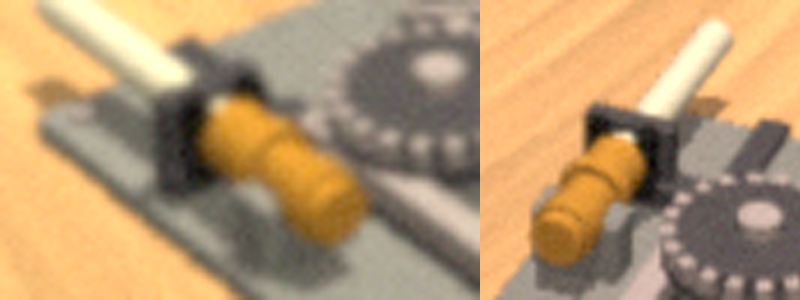

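```bash
python3 -m creep '[[0,0,0,0,0,0],[0,0,0,0,0,0],[0,0,0,0,0,0],[0,0,0,0,0,0]]'; python3 -m creep '[[0.15,-0.2,0,0,0,0],[0,0,0,0,0,0],[0,0,0,0,0,0],[0,0,0,0,0,0],[0,0,0,0,0,0],[0,0,0,0,0,0]]'
```

```text
clock: 22.35
eef_pos: [0.4714, -0.1337, 0.0522]
tool_rot: [0.991, 0.132, -0.004, -0.008]
ft_force: [-6.0, 6.3, 1.6]
grip_width: 0.0273
grasp_force: 3.6
clock: 22.95
eef_pos: [0.4722, -0.135, 0.0521]
tool_rot: [0.991, 0.132, -0.004, -0.009]
ft_force: [-6.7, 8.3, 3.5]
grip_width: 0.0272
grasp_force: 4.6
```

```bash
for i in 1 2 3; do python3 -m creep '[[0,0,0,0,0,0],[0,0,0,0,0,0],[0,0,0,0,0,0]]' | grep ft_force; done
```

```text
ft_force: [-7.0, 7.1, 3.2]
ft_force: [-7.5, 6.8, 2.8]
ft_force: [-7.7, 8.2, 4.5]
```

```bash
python3 -m creep '[[-0.12,0.16,0,0,0,0],[0,0,0,0,0,0],[0,0,0,0,0,0],[0,0,0,0,0,0]]'; python3 -m creep '[[-0.12,0.16,0,0,0,0],[-0.12,0.16,0,0,0,0],[0,0,0,0,0,0],[0,0,0,0,0,0]]'; python3 -m creep '[[-0.12,0.16,0,0,0,0],[-0.12,0.16,0,0,0,0],[-0.12,0.16,0,0,0,0],[0,0,0,0,0,0],[0,0,0,0,0,0]]';python3 -m creep '[[-0.12,0.16,0,0,0,0],[-0.12,0.16,0,0,0,0],[-0.12,0.16,0,0,0,0],[0,0,0,0,0,0],[0,0,0,0,0,0]]'
```

```text
clock: 24.25
eef_pos: [0.4728, -0.1349, 0.0524]
tool_rot: [0.991, 0.132, -0.003, -0.007]
ft_force: [-4.4, 4.3, 1.1]
grip_width: 0.0275
grasp_force: 2.7
clock: 24.65
eef_pos: [0.4739, -0.1329, 0.0536]
tool_rot: [0.991, 0.132, -0.0, -0.005]
ft_force: [0.0, 1.0, -0.2]
grip_width: 0.0274
grasp_force: 0.2
clock: 25.15
eef_pos: [0.4697, -0.1274, 0.0533]
tool_rot: [0.991, 0.133, -0.001, -0.005]
ft_force: [-0.6, -0.0, 0.0]
grip_width: 0.027
grasp_force: 0.0
clock: 25.65
eef_pos: [0.466, -0.1226, 0.0533]
tool_rot: [0.991, 0.133, -0.001, -0.005]
ft_force: [0.8, -0.5, 0.5]
grip_width: 0.0276
grasp_force: 0.2
```

```bash
python3 -m creep '[[0.2,-0.3,0,0,0,0],[0.2,-0.3,0,0,0,0],[0.2,-0.3,0,0,0,0],[0.2,-0.3,0,0,0,0],[0,0,0,0,0,0],[0,0,0,0,0,0]]'; python3 -m creep '[[0.16,-0.2,0,0,0,0],[0,0,0,0,0,0],[0,0,0,0,0,0],[0,0,0,0,0,0]]'
```

```text
clock: 26.25
eef_pos: [0.4716, -0.1323, 0.0528]
tool_rot: [0.991, 0.133, -0.003, -0.008]
ft_force: [-6.1, 6.4, 6.2]
grip_width: 0.0273
grasp_force: 4.0
clock: 26.65
eef_pos: [0.4726, -0.1338, 0.0527]
tool_rot: [0.991, 0.133, -0.003, -0.009]
ft_force: [-5.4, 7.7, 5.9]
grip_width: 0.0275
grasp_force: 4.7
```

```bash
python3 -m creep '[[0.12,-0.16,0,0,0,0],[0,0,0,0,0,0],[0,0,0,0,0,0],[0,0,0,0,0,0]]'; python3 -m creep '[[0,0,0,0,0,0],[0,0,0,0,0,0],[0,0,0,0,0,0],[0,0,0,0,0,0]]'
```

```text
clock: 27.05
eef_pos: [0.4735, -0.1351, 0.0526]
tool_rot: [0.991, 0.133, -0.004, -0.009]
ft_force: [-6.4, 8.9, 6.9]
grip_width: 0.0276
grasp_force: 5.0
clock: 27.45
eef_pos: [0.4735, -0.1351, 0.0526]
tool_rot: [0.991, 0.133, -0.003, -0.009]
ft_force: [-6.9, 8.7, 6.9]
grip_width: 0.0271
grasp_force: 5.0
```

```bash
python3 -m creep '[[0.1,-0.12,0,0,0,0],[0,0,0,0,0,0],[0,0,0,0,0,0],[0,0,0,0,0,0]]'; for i in 1 2 3; do python3 -m creep '[[0,0,0,0,0,0],[0,0,0,0,0,0]]'|grep -E 'ft|eef'; done
```

```text
clock: 27.85
eef_pos: [0.4743, -0.1361, 0.0525]
tool_rot: [0.991, 0.133, -0.004, -0.009]
ft_force: [-6.1, 8.9, 7.1]
grip_width: 0.0276
grasp_force: 5.3
eef_pos: [0.4743, -0.1361, 0.0525]
ft_force: [-6.0, 8.9, 6.8]
eef_pos: [0.4743, -0.1361, 0.0525]
ft_force: [-6.3, 9.5, 6.1]
eef_pos: [0.4743, -0.1361, 0.0525]
ft_force: [-6.3, 9.3, 5.8]
```

```bash
python3 -m creep '[[-0.12,0.16,0,0,0,0],[-0.12,0.16,0,0,0,0],[0,0,0,0,0,0],[-0.12,0.16,0,0,0,0],[-0.12,0.16,0,0,0,0],[-0.12,0.16,0,0,0,0],[0,0,0,0,0,0]]'; python3 -m creep '[[-0.12,0.16,0,0,0,0],[-0.12,0.16,0,0,0,0],[-0.12,0.16,0,0,0,0],[-0.12,0.16,0,0,0,0],[-0.12,0.16,0,0,0,0],[0,0,0,0,0,0],[0,0,0,0,0,0]]';python3 -m creep '[[-0.12,0.16,0,0,0,0],[-0.12,0.16,0,0,0,0],[-0.12,0.16,0,0,0,0],[-0.12,0.16,0,0,0,0],[-0.12,0.16,0,0,0,0],[0,0,0,0,0,0],[0,0,0,0,0,0]]'
```

```text
clock: 29.15
eef_pos: [0.4725, -0.1318, 0.0536]
tool_rot: [0.991, 0.132, -0.0, -0.005]
ft_force: [0.2, -0.0, -0.5]
grip_width: 0.0271
grasp_force: 0.0
clock: 29.85
eef_pos: [0.4659, -0.1234, 0.0533]
tool_rot: [0.991, 0.133, -0.001, -0.005]
ft_force: [0.6, -0.2, 0.9]
grip_width: 0.0273
grasp_force: 0.3
clock: 30.55
eef_pos: [0.4599, -0.1154, 0.0534]
tool_rot: [0.991, 0.133, -0.001, -0.005]
ft_force: [1.7, -1.9, 0.5]
grip_width: 0.0271
grasp_force: 0.9
```

```bash
python3 -m creep '[[0.1,-0.13,0,0,0,0],[0,0,0,0,0,0],[0,0,0,0,0,0]]' 0.15;  python3 -m creep '[[0,0,1,0,0,0],[0,0,3,0,0,0],[0,0,4,0,0,0],[0,0,4,0,0,0],[1.5,0,4,0,0,0],[4,2,0,0,0,0],[4,2,0,0,0,0],[0,0,0,0,0,0]]'; python3 -m creep '[[0,0,0,0,0,0],[0,0,0,0,0,0],[0,0,0,0,0,0]]'
python3 - <<'E'
from h import *
from workcell import camera,status
o=status.get_obs();i=camera('wrist');p,q=o['eef_pos'],o['tool_rot'];print(p.round(4))
hsv=cv2.cvtColor(i,cv2.COLOR_RGB2HSV)
c=get_calibration('wrist');T=c['tool_from_camera'];R=Ro.from_quat(q).as_matrix()
def pix(P):
    v=T[:3,:3].T@(R.T@(np.array(P)-p)-T[:3,3]);th=np.arctan2(np.hypot(v[0],v[1]),v[2]);d=v[:2]/np.hypot(v[0],v[1])
    return c['cx']+d[0]*th*c['fx'],c['cy']+d[1]*th*c['fx']
# pipe axis through measured points, dir at 101.3 deg; top line z .058
a=np.radians(101.3);u=np.array([np.cos(a),np.sin(a)])
col=np.array([.676,-.0266])
for s in np.arange(-.07,.03,.002):
    P=np.r_[col+u*s,.058];x,y=map(int,np.round(pix(P)))
    print(round(s*1e3),(x,y),i[y-1:y+2,x-1:x+2].mean((0,1)).astype(int) if 1<y<478 and 1<x<638 else None)
E
```

```text
clock: 30.85
eef_pos: [0.4603, -0.1166, 0.053]
tool_rot: [0.991, 0.132, -0.001, -0.006]
ft_force: [-0.9, 0.2, 0.7]
grip_width: 0.0494
grasp_force: 0.0
clock: 31.65
eef_pos: [0.5598, -0.0747, 0.2131]
tool_rot: [0.991, 0.134, 0.001, -0.005]
ft_force: [-0.8, -0.3, -0.8]
grip_width: 0.0493
grasp_force: 0.0
clock: 31.95
eef_pos: [0.5548, -0.0774, 0.2137]
tool_rot: [0.991, 0.132, -0.001, -0.005]
ft_force: [0.1, -1.6, 1.3]
grip_width: 0.0488
grasp_force: 0.0
[ 0.5548 -0.0774  0.2137]
-70 (393, 64) [109 107  92]
-68 (390, 63) [115 112  95]
-66 (388, 63) [118 115  98]
-64 (385, 63) [131 126 110]
-62 (383, 63) [139 134 118]
-60 (380, 62) [118 113  98]
-58 (378, 62) [114 110  95]
-56 (375, 62) [124 120 105]
-54 (373, 61) [121 115  98]
-52 (370, 61) [121 117 101]
-50 (368, 61) [113 109  94]
-48 (365, 61) [108 104  91]
-46 (362, 60) [88 84 80]
-44 (360, 60) [100  94  91]
-42 (357, 60) [105 100  96]
-40 (355, 60) [106 101  97]
-38 (352, 60) [107 102  99]
-36 (350, 59) [95 91 88]
-34 (347, 59) [53 51 45]
-32 (345, 59) [43 41 34]
-30 (342, 59) [43 39 33]
-28 (339, 59) [44 41 35]
-26 (337, 58) [43 40 34]
-24 (334, 58) [80 61 31]
-22 (332, 58) [157 109  30]
-20 (329, 58) [166 114  26]
-18 (327, 58) [164 113  28]
-16 (324, 58) [160 110  25]
-14 (322, 57) [167 116  26]
-12 (319, 57) [165 115  28]
-10 (316, 57) [159 111  26]
-8 (314, 57) [158 110  25]
-6 (311, 57) [156 107  22]
-4 (309, 57) [155 108  25]
-2 (306, 57) [135  94  23]
0 (304, 56) [134  93  25]
2 (301, 56) [185 129  27]
4 (299, 56) [184 127  28]
6 (296, 56) [178 123  30]
8 (294, 56) [157 109  27]
10 (291, 56) [149 103  23]
12 (288, 56) [147 102  24]
14 (286, 56) [147 102  26]
16 (283, 56) [145 101  26]
18 (281, 56) [144 101  28]
20 (278, 56) [141  99  27]
22 (276, 56) [140  97  23]
24 (273, 56) [109  76  17]
26 (271, 56) [146 100  24]
28 (268, 55) [172 119  27]
```

The brass profile is continuous. The sleeve runs from -24 to 0 mm right up to the collar, with no white pipe between them, and the robot is clear.

```bash
python3 -c "
from workcell import ticket;print(ticket.job_done())"
```

```text
the job is handed in; nothing more can be done
None
```

I flipped the tab, drove the sleeve home on the collar and handed the job in; the last held grip force was about 11 N (aim 9 N, limit 13 N), the handle is released, and no verdict came back.

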